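# Open the tool chest and put the large screwdriver away in it

### The job

Lift the lid of the tool chest until it rests open on its stop. Then pull the large screwdriver up out of its pipe in the tool rack and lay it down flat inside the open chest, setting it down rather than letting it drop or topple in. Leave the lid open, the other two tools in the rack, the rack standing, and the spray can, sprocket and cylinder barrel where they are.

Things in the scene. Friction and masses are not known exactly. Their poses are not given: they have to be found in the camera images.
- chest: Grey steel tool chest, fixed. Origin: centre of underside; x from handle side to hinge side, y along its length. Open tray 170 (x) by 320 (y) by 60 mm high; walls, floor 4 mm. A fixed socket rail stands inside along the hinge side (x 54 to 80, y -135 to 135, up to 32 mm high); the floor from x = -81 to 54 mm is clear. Two bar brackets, the lid's stop, stick out 42 mm behind, 86 mm high.
- lid (a joint): Opening angle of the chest's lid (rad): 0 shut, about 1.92 (110 degrees) leaning back on its stop. The hinge runs along chest y at the top edge of the hinge-side wall. The lid, 0.5 kg, turns freely; let go below about 1.3 rad it falls shut, beyond about 1.5 it falls back on its stop. Steel panel over the whole tray with a 22 mm deep rim; shut, its top is 82 mm above the bench.
- lid_handle (a point): Centre of the bar of the lid's bow handle: round steel bar 10 mm thick along chest y, 110 mm clear between its legs, 42 mm in front of the lid's front face. Shut, it is 70 mm above the bench, 212 mm in front of the hinge line and 10 mm above it. It moves and turns with the lid; x towards the hinge, z out of the lid's top.
- lid_hinge (a point): Point on the lid's hinge line at the middle of the chest's length, 60 mm above the bench (chest x = 85 mm); it turns with the lid.
- rack: Steel tool rack, 2.2 kg, loose on the bench: plate 80 (x) by 250 (y) by 8 mm with three upright pipes along its y, 85 mm apart (y = -85, 0, 85 mm), 25 mm outside, 17 mm inside diameter, mouths 108 mm above the bench. Origin: centre of the plate's underside. A tool stands in each pipe, in any order, its shaft inside, its grip resting on the pipe's mouth.
- big_driver: The large screwdriver, 200 mm, 0.15 to 0.2 kg: grooved wooden handle 105 mm long, 34 mm thick (27 mm at its ends), by far the biggest handle in the rack; steel shaft 95 mm long, 8 mm thick, flat blade. Origin: on its axis where the shaft leaves the handle; z towards the butt (up in the rack). In the rack the origin is 108 mm, the butt 213 mm above the bench.
- driver_tip (a point): Tip of the large screwdriver's blade, 95 mm from its origin along -z.
- driver_butt (a point): Butt end of the large screwdriver's handle, 105 mm from its origin along +z.
- small_driver: Small screwdriver, stays in the rack: wooden handle 70 mm long, 24 mm thick, shaft 75 mm. Origin as for the large one, z up.
- hex_key: T-handle hex key, stays in the rack: wooden crossbar 100 mm long and 21 mm thick, its axis 30 mm above the pipe's mouth, on a shaft 90 mm long. Origin on its axis at the pipe's mouth, z up.
- barrel: Finned aluminium engine cylinder barrel, 110 x 110 x 90 mm, 2 kg, standing on the bench. Origin: centre of its underside.
- spray_can: Spray can, 62 mm diameter, 170 mm tall, standing on the bench. Origin: centre of its underside.
- sprocket: Steel chain sprocket, 134 mm diameter, 12 mm high at the hub, lying on the bench. Origin: centre of its underside.
- camshaft: Camshaft lying on two steel V-blocks, fixed, 240 mm long in its x and up to 100 mm high. Origin: on the bench below its middle.

How it is judged:
On the way, in this order (a step that is already met when the one before it is completed fails the run):
1. the lid is open on its stop (value of joint lid above 1.8 rad), for 0.2 s.
2. the large screwdriver is drawn up clear of its pipe (z of driver_tip in the frame of rack above 0.112 m), for 0.1 s.
At the end, for the whole second after the job is handed in: The large screwdriver lies at rest, level within about 13 degrees, wholly between the chest's walls with tip and butt below the tray's rim (60 mm); the lid stands open on its stop (over 1.8 rad); the rack stands level with the small screwdriver and the hex key still upright in it (x of driver_tip in the frame of chest between -0.085 and 0.085 m and y of driver_tip in the frame of chest between -0.16 and 0.16 m and z of each of driver_tip, driver_butt in the frame of chest below 0.06 m and x of driver_butt in the frame of chest between -0.085 and 0.085 m and y of driver_butt in the frame of chest between -0.16 and 0.16 m and angle between big_driver's own z axis and vertical between 1.35 and 1.8 rad and linear speed of big_driver below 0.03 m/s and value of joint lid above 1.8 rad and angle between rack's own z axis and vertical below 0.05 rad and angle between each of small_driver, hex_key's own z axis and vertical below 0.25 rad and z of small_driver in the frame of rack between 0.09 and 0.13 m and x of small_driver in the frame of rack between -0.03 and 0.03 m and z of hex_key in the frame of rack between 0.09 and 0.13 m and x of hex_key in the frame of rack between -0.03 and 0.03 m); the robot touches nothing.
It fails at once if the large screwdriver is dropped or topples into the chest (its origin moves faster than 0.9 m/s there) (linear speed of big_driver above 0.9 m/s and x of big_driver in the frame of chest between -0.1 and 0.1 m and y of big_driver in the frame of chest between -0.18 and 0.18 m and z of big_driver in the frame of chest below 0.12 m).
It fails at once if the rack is shifted more than 50 mm or tipped (distance of rack from where it was at the start of the episode above 0.05 m or angle between rack's own z axis and vertical above 0.2 rad).
It fails at once if another tool is pulled out of the rack (z of any of small_driver, hex_key in the frame of rack above 0.17 m).
It fails at once if the spray can, sprocket or cylinder barrel is shifted more than 40 mm or tipped over (distance of any of spray_can, sprocket, barrel from where it was at the start of the episode above 0.04 m or angle between spray_can's own z axis and vertical above 0.4 rad).
It also fails if it takes over 67 s, if anything falls off the work surface, if the arm or the gripper's body presses on something with over 40 N, if the wrist force passes 120 N, or if a joint passes its speed limit or range.

### The arm

A 7-joint arm with a two-finger parallel gripper is mounted at the origin on the work surface. World frame = base frame: x ahead of the robot, y to its left, z up, the work surface at z = 0. Lengths are in m, angles in rad, forces in N, time in s.
With the tool pointing down it reaches from about 0.4 to 0.925 m from the base axis. Payload 5.6 kg.
Tool frame: the origin (TCP) lies on the centre line of the jaws, within the pads' length; the fingertips stand arm.tips_ahead ahead of it and the grasp point (between the pads) lies 5 mm behind it (arm.tips_ahead is the distance from the TCP to the fingertips, in m); z points along the fingers, y is the line along which they close (so a half turn about z gives the same grasp; the last joint's range is limited). The gripper opens to 85 mm and grips with 20 to 120 N. Pads are 22 mm wide; open, the fingers measure 114 mm over their backs; the gripper's body (76 mm by 85 mm) begins 54 mm behind the grasp point. The pads swing forward as they close: fully open they stand 13 mm farther back than shut.
Start: joints at [-1.274, 0.468, -0.012, 1.603, 0.006, 1.071, -0.056], TCP at [0.217, 0.613, 0.245] pointing down, gripper open.
Joint ranges: [-2.53, 2.53], [-0.31, 2.02], [-1.57, 1.55], [0.28, 2.44], [-1.29, 4.43], [0.15, 1.84], [-2.92, 2.92]. Speed limits (rad/s): [2.57, 2.57, 3.14, 3.14, 3.14, 3.14, 3.14].

### API

Orientations are given as a unit quaternion [w, x, y, z].
In Python, from station import arm, eyes, get_obs gives the robot as it stands (arm), with the cameras (eyes) and the readings as plain functions.
- The arm moves only by the tool inch_along, called after "Request:" as name(argument=value, ...), one argument or row to a line, values as JSON. Schema: {"type":"object","properties":{"offsets":{"type":"array","items":{"type":"object","properties":{"x":{"type":"number"},"y":{"type":"number"},"z":{"type":"number"},"rx":{"type":"number"},"ry":{"type":"number"},"rz":{"type":"number"}},"additionalProperties":false},"minItems":1,"maxItems":8},"jaw":{"type":"number"},"only":{"type":"string"},"quiet":{"type":"boolean"},"lines":{"type":"string"}},"required":["offsets"],"additionalProperties":false}. offsets is a list of rows, 1 to 8 of them, each an object with the fields x, y, z (the shift in m), rx, ry, rz (a rotation vector in rad); a field left out counts as zero; each row is the pose to reach, as a shift and turn from the pose commanded when the call began, along the tool's axes at that moment; what a row does not reach only later rows make up. A row lasts 1/8 s, in which the tool goes at most 0.0625 m and 0.188 rad, less where a joint would pass 70% of its speed; a pose out of reach is approached as far as the arm can. jaw is the finger opening in m, set as the call begins (left out keeps the last). The fingers move at their own pace and stop on an object; the grip force is fixed at half the most. Time passes only in rows, so rows that do not move let the fingers close. The tool returns the time, the measured TCP pose, the force, the opening and the grip force at its end. only (a regular expression) keeps the lines of the reply that match it, lines (a string "A,B") keeps lines A to B, and quiet returns only ok. Input that does not fit is refused with a message, and nothing moves.
- get_obs(): the state, without advancing time (a new reading comes with each control period).
- eyes.camera(name): name is "scene" or "top" or "wrist"; returns a dict with "img" (420x560x3 uint8, blue, green, red), "range_z" (420x560 float32, m along the optical axis (not along the pixel's ray), 0 where there is no reading), "vfov" (degrees; the focal length in pixels is half the picture's height over the tangent of half this angle, whatever the lens; pixels are square), "cx", "cy" (the principal point, pixels), "k1" (the pictures are not rectified: a ray, as slopes to the right and down, at radius r is drawn at 1 + k1 r^2 times it, then the intrinsics apply), "origin" and "rotation" of the camera in the world; the wrist camera has in their place "hand_eye" (4x4, takes a point from camera to tool coordinates, whose origin is the TCP and whose axes are the flange's). Camera axes: x right, y down, z forward; pixel columns grow to the right and rows downward; lengths in m; the calibration is good to about 2 mm. A picture is of the moment at which its call begins: read the wrist's pose just before it.
- arm.hand_in(): hands the job in; it is judged then, once.
The state is a dict: "time_s": time; "joint_pos": joint angles; "joint_velocities": joint speeds; "tau": joint torques, N m; "ee_pos": TCP position; "eef_rot": TCP orientation; "wrist_force": force on the tool from outside, world axes, zero at the start; "torque": the same for the moment, N m; "width": finger opening in m; "grip_force": force on a finger pad.
Only numpy, scipy, OpenCV 4.12 (cv2) and the standard library are available. Lean on these libraries where they do the work, as an engineer would, in place of code of your own. Each camera call takes 0.05 s, during which the arm holds its last target. There are 200 camera calls.

## Working session

There is one attempt and no reset: what is moved stays moved. The work goes in short steps, Python scripts to look and compute and a tool call to move; the robot and the scene stay as the last step left them, time stands still between calls to the robot, and variables do not carry over. Pictures are saved under pics/ and viewed, at most 10 in all, crops included, and the job is handed in when it is done.

```bash
ls; mkdir -p pics; cat > h.py <<'E'
import numpy as np, cv2
from station import arm, eyes, get_obs
from scipy.spatial.transform import Rotation as R
def q2R(q): return R.from_quat([q[1],q[2],q[3],q[0]])
def cloud(name):
    o=get_obs(); c=eyes.camera(name); im=c["img"]; z=c["range_z"]; H,W=z.shape
    f=H/2/np.tan(np.radians(c["vfov"])/2)
    u,v=np.meshgrid(np.arange(W),np.arange(H))
    K=np.array([[f,0,c["cx"]],[0,f,c["cy"]],[0,0,1]])
    p=cv2.undistortPoints(np.stack([u,v],-1).reshape(-1,1,2).astype(np.float64),K,np.array([c["k1"],0,0,0,0.])).reshape(H,W,2)
    P=np.dstack([p[...,0]*z,p[...,1]*z,z])
    if name=="wrist":
        T=np.array(c["hand_eye"]); P=P@T[:3,:3].T+T[:3,3]; r=q2R(o["eef_rot"]).as_matrix(); P=P@r.T+np.array(o["ee_pos"])
    else: P=P@np.array(c["rotation"]).T+np.array(c["origin"])
    P[z==0]=np.nan
    return im,P
E
python3 - <<'E'
from h import *
print(get_obs(), arm.tips_ahead)
for n in("top","scene"):
    im,P=cloud(n); cv2.imwrite(f"pics/{n}0.png",im); np.save(f"{n}0.npy",P)
    c=eyes.camera(n); print(n,c["origin"],c["rotation"],c["vfov"])
E
```

```text
pics
station.py
{'time_s': 0.0, 'joint_pos': array([-1.27395438,  0.46836688, -0.01156668,  1.6036501 ,  0.00602563,
        1.07141337, -0.05630858]), 'joint_velocities': array([-0.00105126, -0.00170445,  0.0009093 , -0.00222062, -0.00141883,
       -0.00025438, -0.00055118]), 'tau': array([-2.29794350e-03, -5.32393456e+01,  2.02409009e-02, -2.51301026e+01,
        1.13412642e-02,  7.95383414e-03, -2.37828253e-06]), 'ee_pos': array([0.21657771, 0.61227538, 0.24433403]), 'eef_rot': array([-7.09102192e-05,  1.69149914e-01,  9.85589921e-01, -8.99398554e-04]), 'wrist_force': array([-0.39983597,  0.27721541, -0.42372391]), 'torque': array([0.0334882 , 0.02072481, 0.01976025]), 'grip_force': 0.0, 'width': 0.08553729544561593} 0.014Traceback (most recent call last):
  File "<stdin>", line 4, in <module>
  File "h.py", line 14, in cloud
    else: P=P@np.array(c["rotation"]).T+np.array(c["origin"])
            ~^~~~~~~~~~~~~~~~~~~~~~~~~~
ValueError: matmul: Input operand 1 has a mismatch in its core dimension 0, with gufunc signature (n?,k),(k,m?)->(n?,m?) (size 4 is different from 3)
```

```bash
sed -i 's/np.array(c\["rotation"\]).T/q2R(c["rotation"]).as_matrix().T/' h.py
python3 - <<'E'
from h import *
for n in("top","scene"):
    im,P=cloud(n); cv2.imwrite(f"pics/{n}0.png",im); np.save(f"{n}0.npy",P)
    print(n,np.nanmin(P,(0,1)),np.nanmax(P,(0,1)),np.nanmedian(P[...,2]))
E
```

```text
top [-0.03911536 -1.56087202 -0.77700932] [1.99561876 1.61206297 0.72999856] -0.0005803845149296993
scene [-2.18669229 -0.80668727 -0.77346554] [1.56294182 2.30122684 0.67047006] 0.0023072381365839
```

View pics/top0.png

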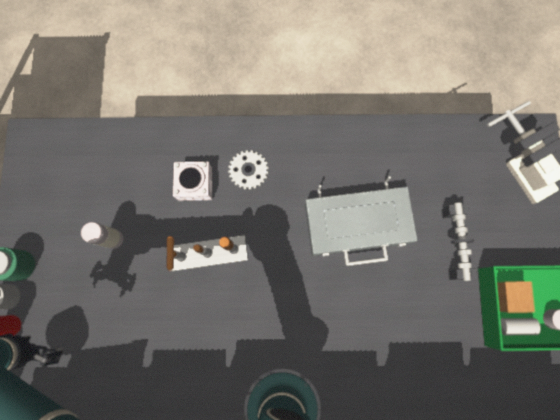

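View pics/scene0.png

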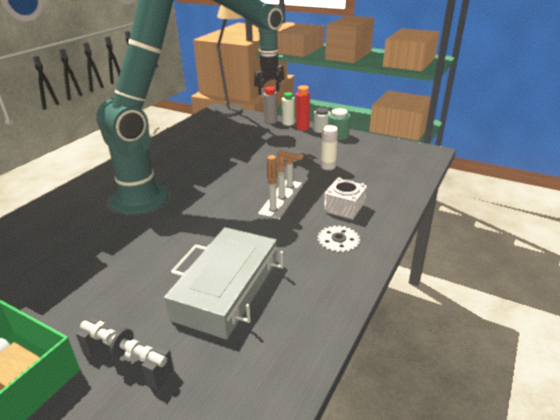

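```bash
python3 - <<'E'
from h import *
P=np.load("top0.npy")
def rect(name,x0,x1,y0,y1,z0,z1,ret=False):
    m=np.zeros(P.shape[:2],bool); m[y0:y1,x0:x1]=1
    Q=P[m]; Q=Q[(Q[:,2]>z0)&(Q[:,2]<z1)]
    (c,s,a)=cv2.minAreaRect(Q[:,:2].astype(np.float32)*1000)
    print(name,len(Q),"c",np.round(c,1),"s",np.round(s,1),"a",round(a,1),"z",np.median(Q[:,2]).round(4),"mean",Q.mean(0).round(4)); return Q
L=rect("lid",295,425,175,262,.07,.11)
# lid axes fits
rect("handle",340,392,246,268,.045,.09)
rect("plate",160,252,228,275,.003,.02)
rect("hex",160,182,230,275,.11,.2)
rect("sm",188,212,235,262,.11,.26)
rect("big",214,240,230,258,.11,.26)
B=rect("bigtop",214,240,230,258,.195,.26)
rect("smtop",188,212,235,262,.165,.2)
rect("can",75,112,215,250,.1,.25)
rect("barrel",165,218,150,205,.07,.12)
rect("sprocket",220,275,145,195,.006,.03)
rect("cam",445,475,195,285,.05,.12)
S=np.load("scene0.npy")
for (u,v) in [(271,168),(283,168),(292,157)]:
    print(u,v,S[v-2:v+3,u-2:u+3].reshape(-1,3).mean(0).round(3))
im=cv2.imread("pics/scene0.png")[130:240,220:350]; a=cv2.resize(im,None,fx=4,fy=4,interpolation=cv2.INTER_CUBIC)
im=cv2.imread("pics/top0.png")[220:285,155:260]; b=cv2.resize(im,None,fx=2.4,fy=2.4,interpolation=cv2.INTER_CUBIC)
c=np.zeros((440,780,3),np.uint8); c[:,:520]=a; c[:b.shape[0],520:520+b.shape[1]]=b; cv2.imwrite("pics/c1.png",c)
E
```

```text
lid 5863 c [ 564.4 -250. ] s [257.4 321.6] a 6.7 z 0.0831 mean [ 0.5633 -0.2491  0.083 ]
handle 342 c [ 460.2 -254.7] s [ 55.9 145.5] a 1.1 z 0.0761 mean [ 0.4617 -0.25    0.0756]
plate 1738 c [482.2 244.8] s [300.1 149.3] a 89.7 z 0.0074 mean [0.4758 0.2289 0.0077]
hex 247 c [465.1 317.9] s [97.  21.6] a 3.4 z 0.1461 mean [0.4641 0.3185 0.1446]
sm 76 c [475.3 235. ] s [21.1 20.6] a 9.3 z 0.1741 mean [0.4747 0.2335 0.1642]
big 152 c [486.3 151.1] s [29.6 31.8] a 69.8 z 0.2097 mean [0.4846 0.1482 0.1978]
bigtop 108 c [487. 152.] s [28.2 30.7] a 1.8 z 0.2115 mean [0.4865 0.1507 0.2102]
smtop 49 c [475.7 236.2] s [19.9 18.4] a 5.5 z 0.1763 mean [0.4754 0.2356 0.1758]
can 521 c [523.6 542.2] s [58. 58.] a 41.9 z 0.1662 mean [0.5208 0.5352 0.1549]
barrel 1212 c [703.6 281.6] s [111.1 111.7] a 89.7 z 0.087 mean [0.7012 0.2803 0.0862]
sprocket 724 c [754.8 113.3] s [175.  169.8] a 88.7 z 0.0085 mean [0.7527 0.1067 0.0093]
cam 1033 c [ 500.4 -560.2] s [239.6  63.8] a 1.9 z 0.0739 mean [ 0.5005 -0.5571  0.0742]
271 168 [0.496 0.14  0.181]
283 168 [nan nan nan]
292 157 [0.472 0.334 0.128]
```

View pics/c1.png

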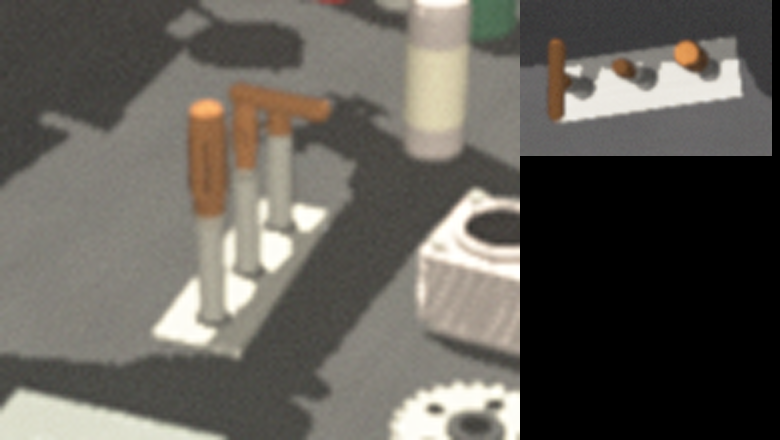

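```bash
python3 - <<'E'
from h import *
P=np.load("top0.npy")
m=np.zeros(P.shape[:2],bool); m[175:262,295:425]=1
Q=P[m]; Q=Q[(Q[:,2]>.07)&(Q[:,2]<.10)]
for a in (5.5,6,6.5,7,7.5):
    t=np.radians(a); e=np.array([np.cos(t),np.sin(t)]); n=np.array([-e[1],e[0]])
    s=Q[:,:2]@n; k=np.abs(s-np.median(s))<.15
    # lid body: edges along y at |x| within tray; handle by x histogram
    x=Q[:,:2]@e; h,b=np.histogram(x,np.arange(x.min(),x.max()+.004,.004)); 
    print(a,"y edges",np.percentile(s,[.2,99.8]).round(4),"x0",x.min().round(4),h.tolist())
E
```

```text
5.5 y edges [-0.4627 -0.1422] x0 0.41 [30, 42, 10, 12, 9, 6, 7, 7, 6, 10, 26, 96, 143, 134, 133, 138, 139, 135, 135, 140, 137, 130, 143, 133, 134, 131, 139, 127, 137, 135, 143, 127, 125, 136, 136, 130, 134, 131, 138, 125, 131, 131, 136, 127, 118, 134, 131, 132, 127, 130, 133, 121, 126, 103, 34, 2, 0, 0, 0, 0, 0, 3, 2, 9, 4]
6 y edges [-0.4672 -0.1471] x0 0.4071 [30, 36, 17, 8, 10, 8, 6, 7, 7, 10, 10, 100, 143, 137, 137, 138, 131, 144, 132, 134, 136, 140, 135, 134, 136, 132, 132, 129, 137, 136, 132, 136, 134, 134, 124, 137, 139, 121, 140, 134, 128, 133, 127, 135, 121, 125, 133, 127, 135, 132, 123, 129, 129, 114, 31, 0, 0, 0, 0, 0, 0, 0, 6, 8, 4]
6.5 y edges [-0.4716 -0.1518] x0 0.404 [29, 34, 21, 8, 8, 9, 6, 5, 8, 11, 9, 91, 140, 133, 140, 134, 138, 140, 135, 136, 134, 135, 140, 131, 130, 137, 136, 131, 134, 138, 134, 133, 132, 132, 133, 131, 135, 129, 137, 132, 127, 134, 139, 122, 125, 121, 136, 133, 126, 127, 134, 124, 126, 134, 28, 0, 0, 0, 0, 0, 0, 0, 5, 11, 2]
7 y edges [-0.4764 -0.1565] x0 0.4007 [27, 33, 22, 10, 8, 7, 7, 6, 6, 11, 8, 78, 136, 134, 138, 138, 135, 142, 129, 142, 135, 131, 139, 138, 136, 132, 131, 136, 130, 137, 137, 133, 130, 131, 132, 129, 141, 132, 128, 134, 132, 130, 135, 125, 125, 125, 137, 133, 119, 136, 131, 125, 125, 129, 49, 0, 0, 0, 0, 0, 0, 0, 4, 9, 5]
7.5 y edges [-0.4812 -0.1611] x0 0.3974 [23, 32, 26, 9, 9, 8, 5, 7, 7, 9, 9, 56, 143, 133, 141, 138, 133, 136, 141, 135, 133, 138, 131, 141, 139, 124, 140, 131, 130, 139, 134, 133, 133, 136, 124, 138, 135, 130, 130, 137, 127, 133, 131, 128, 125, 132, 129, 128, 132, 134, 117, 140, 125, 121, 67, 0, 0, 0, 0, 0, 0, 0, 3, 9, 6]
```

```bash
cat >> h.py <<'E'
CY=np.radians(6.5); CC=np.array([.5668,-.2491,0])
def chest(x,y,z): return CC+R.from_euler('z',CY).apply([x,y,z])
def Rtool(yaw_y,tilt=0):
    "tool y horizontal at azimuth yaw_y, z down, tilted by tilt toward +(yaw_y+90)"
    y=np.array([np.cos(yaw_y),np.sin(yaw_y),0]); n=np.array([-y[1],y[0],0]); z=np.array([0,0,-1.])*np.cos(tilt)+n*np.sin(tilt)
    return R.from_matrix(np.stack([np.cross(y,z),y,z],1))
def rel(*targets,base=None):
    o=get_obs(); p,r=(o["ee_pos"],q2R(o["eef_rot"])) if base is None else base
    print("now",np.round(p,4),"j",np.round(o["joint_pos"],2),"w",round(float(o["width"]),4),"t",o["time_s"])
    for q,rt in targets:
        print("  ",np.round(r.inv().apply(np.array(q)-p),3), np.round((r.inv()*rt).as_rotvec(),3))
E
python3 - <<'E'
from h import *
g=Rtool(CY)
rel(((.5,.15,.34),q2R(get_obs()["eef_rot"])),((.5,.15,.34),Rtool(np.radians(40))),(chest(-.127,0,.2),g),(chest(-.127,0,.062),g))
E
```

```text
now [0.2166 0.6124 0.2446] j [-1.27  0.47 -0.01  1.6   0.01  1.07 -0.06] w 0.0853 t 0.15
   [-0.421 -0.342 -0.095] [0. 0. 0.]
   [-0.421 -0.342 -0.095] [-0.001  0.     0.533]
   [-0.503 -0.751  0.046] [-1.000e-03  1.000e-03  1.117e+00]
   [-0.503 -0.751  0.184] [-1.000e-03  1.000e-03  1.117e+00]
```

Request:
inch_along(
  offsets=[
    {"x": -0.03,"y": -0.02,"z": -0.05,"rz": 0.1},
    {"x": -0.08,"y": -0.06,"z": -0.08,"rz": 0.2},
    {"x": -0.13,"y": -0.1,"z": -0.095,"rz": 0.3},
    {"x": -0.18,"y": -0.14,"z": -0.095,"rz": 0.4},
    {"x": -0.23,"y": -0.18,"z": -0.095,"rz": 0.5},
    {"x": -0.28,"y": -0.22,"z": -0.095,"rz": 0.6},
    {"x": -0.33,"y": -0.26,"z": -0.095,"rz": 0.7},
    {"x": -0.38,"y": -0.3,"z": -0.095,"rz": 0.8},
  ],
  jaw=0.03,
)

```text
time_s: 1.15
ee_pos: [0.4657, 0.2173, 0.3404]
eef_rot: [-0.0, 0.541, 0.841, 0.0]
wrist_force: [-0.2, -0.3, -0.9]
width: 0.0296
grip_force: 0.0
```

```bash
python3 - <<'E'
from h import *
g=Rtool(CY)
rel((chest(-.127,0,.2),g),(chest(-.127,0,.062),g))
E
```

```text
now [0.4657 0.2173 0.3404] j [-0.81  0.14  0.35  1.84 -0.05  1.17 -0.02] w 0.0296 t 1.15
   [-0.427 -0.222  0.14 ] [ 0.    -0.     0.314]
   [-0.427 -0.222  0.278] [ 0.    -0.     0.314]
```

Request:
inch_along(
  offsets=[
    {"x": -0.05,"y": -0.025,"rz": 0.05},
    {"x": -0.1,"y": -0.05,"z": 0.02,"rz": 0.1},
    {"x": -0.155,"y": -0.08,"z": 0.04,"rz": 0.15},
    {"x": -0.21,"y": -0.11,"z": 0.06,"rz": 0.2},
    {"x": -0.265,"y": -0.14,"z": 0.08,"rz": 0.25},
    {"x": -0.32,"y": -0.165,"z": 0.1,"rz": 0.3},
    {"x": -0.375,"y": -0.195,"z": 0.12,"rz": 0.314},
    {"x": -0.427,"y": -0.222,"z": 0.14,"rz": 0.314},
  ],
)

```text
time_s: 2.15
ee_pos: [0.4423, -0.2502, 0.2041]
eef_rot: [0.0, 0.664, 0.747, 0.0]
wrist_force: [0.6, 0.5, 0.2]
width: 0.0299
grip_force: 0.0
```

Request:
inch_along(
  offsets=[
    {},
  ],
)

```text
time_s: 2.28
ee_pos: [0.4398, -0.2535, 0.2034]
eef_rot: [-0.001, 0.668, 0.744, -0.002]
wrist_force: [-1.0, 0.4, 0.9]
width: 0.0299
grip_force: 0.0
```

```bash
python3 - <<'E'
from h import *
g=Rtool(CY)
rel((chest(-.127,0,.2),g),(chest(-.127,0,.062),g))
im,P=cloud("wrist"); cv2.imwrite("pics/w1.png",im)
x=(P-CC)@R.from_euler('z',CY).as_matrix()  # chest coords
k=(x[...,2]>.06)&(x[...,2]<.08)&(x[...,0]<-.11)&(x[...,0]>-.16)&(abs(x[...,1])<.045)
q=x[k]; print(len(q), q.mean(0), np.percentile(q,[1,50,99],axis=0).round(4)); print(np.polyfit(q[:,1],q[:,0],1))
k=(x[...,2]>.074)&(x[...,2]<.09)&(x[...,0]<-.07)&(abs(x[...,1])<.1); print("lid front", np.percentile(x[k],[.5,2,50],axis=0).round(4))
E
```

```text
now [ 0.4398 -0.2535  0.2034] j [-0.13  0.32  0.71  2.02 -0.27  0.89  0.83] w 0.0299 t 2.275
   [-0.01  -0.     0.003] [-0.004  0.002 -0.006]
   [-0.01   0.     0.141] [-0.004  0.002 -0.006]
978 [-0.12624574  0.00232618  0.07447739] [[-0.1311 -0.0442  0.0715]
 [-0.1263  0.0037  0.0747]
 [-0.1217  0.0443  0.0768]]
[-0.00157503 -0.12624208]
lid front [[-0.13   -0.0602  0.074 ]
 [-0.1292 -0.0574  0.0742]
 [-0.0821  0.0349  0.0819]]
```

View pics/w1.png

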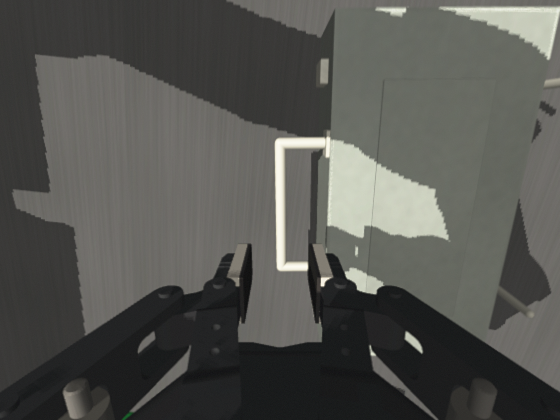

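Request:
inch_along(
  offsets=[
    {"x": -0.005,"z": 0.04},
    {"x": -0.01,"z": 0.08},
    {"x": -0.01,"z": 0.11},
    {"x": -0.01,"z": 0.13},
    {"x": -0.01,"z": 0.141},
    {"x": -0.01,"z": 0.141},
  ],
)

```text
time_s: 3.08
ee_pos: [0.4439, -0.2576, 0.0636]
eef_rot: [-0.0, 0.664, 0.748, 0.0]
wrist_force: [0.6, -0.1, 0.5]
width: 0.0298
grip_force: 0.0
```

Request:
inch_along(
  offsets=[
    {},
    {},
    {},
    {},
  ],
  jaw=0,
)

```text
time_s: 3.58
ee_pos: [0.4405, -0.2588, 0.0643]
eef_rot: [-0.002, 0.665, 0.747, -0.001]
wrist_force: [-10.0, 0.6, 6.5]
width: 0.008
grip_force: 58.5
```

```bash
python3 - <<'E'
from h import *
g=Rtool(CY)
r=.2122; a0=np.arctan2(10,212)
o=get_obs(); x=(o["ee_pos"]-CC)@R.from_euler('z',CY).as_matrix(); print("chest frame tcp",x, o["joint_pos"].round(2))
for th in np.arange(.1,1.95,.1):
    print(round(th,2), np.round([ -.127+.212-r*np.cos(th+a0), r*np.sin(th+a0)-.010],3))
E
```

```text
chest frame tcp [-0.12654043  0.00467686  0.06428952] [ 0.03  0.56  0.55  2.08 -0.5   0.63  1.03]
0.1 [-0.125  0.021]
0.2 [-0.121  0.042]
0.3 [-0.115  0.062]
0.4 [-0.106  0.082]
0.5 [-0.096  0.1  ]
0.6 [-0.084  0.118]
0.7 [-0.071  0.134]
0.8 [-0.056  0.149]
0.9 [-0.039  0.162]
1.0 [-0.021  0.174]
1.1 [-0.002  0.183]
1.2 [0.018 0.191]
1.3 [0.038 0.197]
1.4 [0.059 0.201]
1.5 [0.08  0.202]
1.6 [0.101 0.202]
1.7 [0.122 0.199]
1.8 [0.143 0.194]
1.9 [0.163 0.187]
```

Request:
inch_along(
  offsets=[
    {"y": 0.002,"z": -0.021},
    {"y": 0.006,"z": -0.042},
    {"y": 0.012,"z": -0.062},
    {"y": 0.021,"z": -0.082},
    {"y": 0.031,"z": -0.1},
    {"y": 0.043,"z": -0.118},
    {"y": 0.056,"z": -0.134},
    {"y": 0.071,"z": -0.149},
  ],
)

```text
time_s: 4.58
ee_pos: [0.5082, -0.2508, 0.2136]
eef_rot: [-0.005, 0.666, 0.746, -0.002]
wrist_force: [-13.7, 1.7, 9.5]
width: 0.0077
grip_force: 58.5
```

```bash
python3 - <<'E'
from h import *
o=get_obs(); x=(o["ee_pos"]-CC)@R.from_euler('z',CY).as_matrix(); print("chest frame tcp",x, o["joint_pos"].round(2),o["wrist_force"])
E
```

```text
chest frame tcp [-0.05838354  0.00495458  0.21361565] [-0.14  0.42  0.69  1.87 -0.32  0.98  0.81] [-13.68846081   1.70746494   9.4965696 ]
```

Request:
inch_along(
  offsets=[
    {"y": 0.017,"z": -0.013},
    {"y": 0.035,"z": -0.025},
    {"y": 0.054,"z": -0.034},
    {"y": 0.074,"z": -0.042},
    {"y": 0.094,"z": -0.048},
    {"y": 0.115,"z": -0.052},
    {"y": 0.136,"z": -0.053},
    {"y": 0.157,"z": -0.053},
  ],
)

```text
time_s: 5.58
ee_pos: [0.6706, -0.2317, 0.2677]
eef_rot: [0.001, 0.664, 0.747, 0.0]
wrist_force: [-1.2, -1.3, -0.8]
width: 0.0077
grip_force: 60.9
```

```bash
python3 - <<'E'
from h import *
o=get_obs(); x=(o["ee_pos"]-CC)@R.from_euler('z',CY).as_matrix(); print("chest frame tcp",x, o["joint_pos"].round(2),o["wrist_force"])
E
```

```text
chest frame tcp [0.10511409 0.00552805 0.26773031] [-0.13  0.61  0.66  1.45 -0.39  1.21  0.69] [-1.22864535 -1.32897191 -0.7766537 ]
```

Request:
inch_along(
  offsets=[
    {"y": 0.01,"z": 0.001},
    {"y": 0.021,"z": 0.003},
    {"y": 0.031,"z": 0.005},
    {"y": 0.042,"z": 0.008},
    {"y": 0.05,"z": 0.0105},
    {"y": 0.058,"z": 0.013},
    {"y": 0.06,"z": 0.014},
  ],
)

```text
time_s: 6.45
ee_pos: [0.7304, -0.2247, 0.2518]
eef_rot: [0.0, 0.664, 0.747, 0.0]
wrist_force: [0.5, 1.8, 6.7]
width: 0.0075
grip_force: 63.3
```

Request:
inch_along(
  offsets=[
    {},
    {},
    {},
  ],
  jaw=0.03,
)

```text
time_s: 6.82
ee_pos: [0.7291, -0.2254, 0.2509]
eef_rot: [-0.0, 0.665, 0.747, -0.0]
wrist_force: [-0.6, -0.5, -0.2]
width: 0.0298
grip_force: 0.0
```

```bash
python3 - <<'E'
from h import *
o=get_obs(); x=(o["ee_pos"]-CC)@R.from_euler('z',CY).as_matrix(); print("chest frame tcp",x, o["joint_pos"].round(2),o["wrist_force"])
E
```

```text
chest frame tcp [0.16390108 0.00520786 0.25091738] [-0.11  0.72  0.64  1.3  -0.43  1.25  0.65] [-0.5663559  -0.54771005 -0.1593733 ]
```

Request:
inch_along(
  offsets=[
    {"z": -0.04},
    {"z": -0.09},
    {"y": -0.04,"z": -0.11},
    {"y": -0.1,"z": -0.11},
    {"y": -0.15,"z": -0.11},
    {"y": -0.2,"z": -0.11},
  ],
)

```text
time_s: 7.58
ee_pos: [0.5289, -0.2487, 0.3615]
eef_rot: [-0.0, 0.665, 0.747, 0.0]
wrist_force: [-0.9, 1.0, 0.9]
width: 0.0297
grip_force: 0.0
```

```bash
cat >> h.py <<'E'
RY=np.radians(7.3); D=np.array([.4868,.151,0])
def pre(back,tilt,z,yaw=RY):
    r=Rtool(yaw,np.radians(tilt)); return D+[0,0,z]-back*r.as_matrix()[:,2], r
E
python3 - <<'E'
from h import *
im,P=cloud("top"); cv2.imwrite("pics/top1.png",im)
x=(P-CC)@R.from_euler('z',CY).as_matrix()
k=(x[...,2]>.1)&(x[...,0]>.07)&(x[...,0]<.22)&(abs(x[...,1])<.15); q=x[k]
c=np.polyfit(q[:,2],q[:,0],1) if len(q) else 0; print(len(q),c)
rel(((.5,-.1,.36),Rtool(RY,np.radians(40))),pre(.15,75,.17),pre(.1,60,.17))
E
python3 - <<'E'
from h import *
im,P=cloud("scene"); cv2.imwrite("pics/scene1.png",im)
E
```

```text
2402 [0.26122055 0.09807258]
now [ 0.5221 -0.2513  0.3615] j [-0.2   0.29  0.75  1.67 -0.21  1.26  0.7 ] w 0.0297 t 7.625
   [ 0.153 -0.005  0.002] [ 0.003  0.695 -0.018]
   [0.258 0.012 0.153] [ 0.009  1.306 -0.017]
   [0.317 0.011 0.143] [ 0.006  1.044 -0.018]
```

View pics/scene1.png

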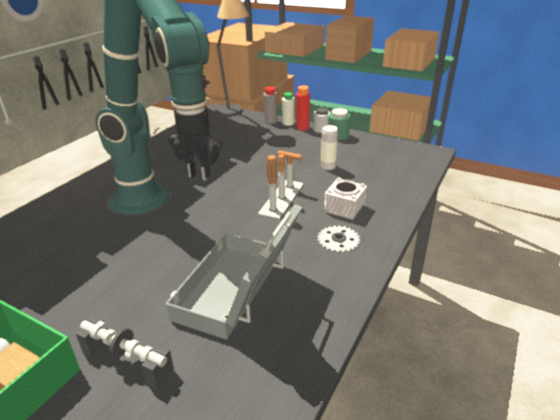

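Request:
inch_along(
  offsets=[
    {"x": 0.04,"ry": 0.17},
    {"x": 0.08,"ry": 0.35},
    {"x": 0.12,"y": -0.005,"ry": 0.52,"rz": -0.01},
    {"x": 0.153,"y": -0.005,"z": 0.002,"ry": 0.695,"rz": -0.018},
    {"x": 0.153,"y": -0.005,"z": 0.002,"ry": 0.695,"rz": -0.018},
  ],
  jaw=0.06,
)

```text
time_s: 8.3
ee_pos: [0.5078, -0.0972, 0.3577]
eef_rot: [-0.256, 0.619, 0.708, 0.225]
wrist_force: [-0.1, -1.0, 0.1]
width: 0.0603
grip_force: 0.0
```

```bash
python3 - <<'E'
from h import *
rel(pre(.15,75,.17),pre(.14,70,.17),pre(.14,60,.17))
print(get_obs()["eef_rot"],q2R(get_obs()["eef_rot"]).as_matrix()[:,2])
E
```

```text
now [ 0.5078 -0.0972  0.3577] j [-0.03  0.38  0.61  1.7  -0.71  1.65  0.88] w 0.0603 t 8.3
   [-0.016  0.011  0.181] [-0.003  0.614  0.005]
   [0.001 0.011 0.182] [-0.003  0.527  0.005]
   [0.023 0.011 0.172] [-0.003  0.352  0.005]
[-0.25561383  0.6190207   0.70769019  0.22505451] [-0.083164    0.63499824 -0.76802408]
```

Request:
inch_along(
  offsets=[
    {"x": 0.005,"y": 0.003,"z": 0.043,"ry": 0.09},
    {"x": 0.01,"y": 0.006,"z": 0.086,"ry": 0.18},
    {"x": 0.016,"y": 0.009,"z": 0.13,"ry": 0.27},
    {"x": 0.023,"y": 0.011,"z": 0.172,"ry": 0.352,"rz": 0.005},
    {"x": 0.023,"y": 0.011,"z": 0.172,"ry": 0.352,"rz": 0.005},
  ],
)

```text
time_s: 8.93
ee_pos: [0.5017, 0.0326, 0.24]
eef_rot: [-0.377, 0.571, 0.652, 0.328]
wrist_force: [0.5, -1.8, 0.3]
width: 0.0599
grip_force: 0.0
```

```bash
python3 - <<'E'
from h import *
rel(pre(.14,75,.17),pre(.14,60,.17))
E
```

```text
now [0.5017 0.0326 0.24  ] j [-0.01  0.59  0.45  1.9  -1.02  1.61  1.08] w 0.0599 t 8.925
   [-0.037  0.     0.003] [-0.007  0.263 -0.   ]
   [-0.001  0.    -0.002] [-0.007  0.001  0.001]
```

Reached 60° tilt fine. Refine the driver position with the wrist camera, and try 75°.

Request:
inch_along(
  offsets=[
    {"x": -0.02,"ry": 0.13},
    {"x": -0.037,"z": 0.003,"ry": 0.263},
    {"x": -0.037,"z": 0.003,"ry": 0.263},
  ],
)

```text
time_s: 9.3
ee_pos: [0.5049, 0.0132, 0.2064]
eef_rot: [-0.457, 0.525, 0.596, 0.4]
wrist_force: [0.2, -0.3, -0.2]
width: 0.0599
grip_force: 0.0
```

```bash
python3 - <<'E'
from h import *
rel(pre(.14,75,.17),pre(.0,75,.163))
im,P=cloud("wrist"); cv2.imwrite("pics/w2.png",im)
k=(P[...,2]>.12)&(P[...,2]<.21)&(abs(P[...,0]-.487)<.05)&(abs(P[...,1]-.15)<.05)
q=P[k]; print(len(q))
for z in np.arange(.12,.215,.01):
    s=q[abs(q[:,2]-z)<.005]
    if len(s)>8: print(z.round(3),len(s),"x",np.percentile(s[:,0],[1,50,99]).round(4),"y",np.percentile(s[:,1],[1,50]).round(4))
E
```

```text
now [0.5049 0.0132 0.2064] j [ 0.14  0.78  0.37  1.85 -1.1   1.79  1.22] w 0.0599 t 9.3
   [ 0.001 -0.     0.004] [-0.002  0.003 -0.002]
   [-0.006 -0.     0.146] [-0.002  0.003 -0.002]
2645
0.12 98 x [0.4745 0.4887 0.5009] y [0.1409 0.1431]
0.13 162 x [0.4752 0.4897 0.5014] y [0.1396 0.1423]
0.14 223 x [0.4729 0.4891 0.5038] y [0.1377 0.1405]
0.15 279 x [0.4712 0.4901 0.5045] y [0.1374 0.1402]
0.16 286 x [0.4719 0.4892 0.5042] y [0.1374 0.1402]
0.17 320 x [0.4726 0.4901 0.5047] y [0.1371 0.14  ]
0.18 336 x [0.471  0.4901 0.5046] y [0.1374 0.1401]
0.19 358 x [0.4718 0.4897 0.5043] y [0.1372 0.1403]
0.2 391 x [0.4719 0.4898 0.5035] y [0.1381 0.1415]
0.21 192 x [0.4737 0.489  0.5019] y [0.1391 0.1426]
```

View pics/w2.png

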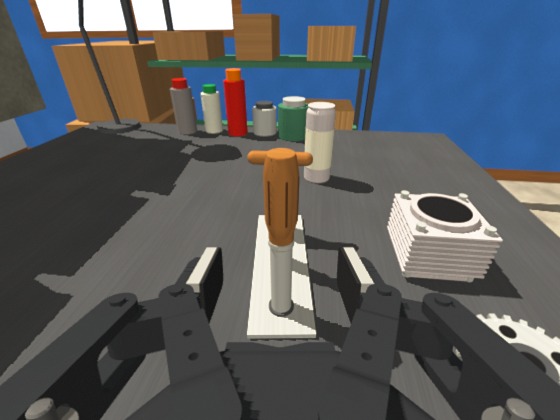

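```bash
sed -i 's/\.4868,\.151,0/.4878,.1530,0/' h.py
python3 - <<'E'
from h import *
rel(pre(.002,75,.163))
E
```

```text
now [0.5054 0.0139 0.2085] j [ 0.13  0.78  0.37  1.85 -1.1   1.79  1.22] w 0.0601 t 9.35
   [-0.007  0.     0.145] [-0.002  0.003  0.002]
```

Request:
inch_along(
  offsets=[
    {"x": -0.003,"y": 0.0005,"z": 0.03},
    {"x": -0.007,"y": 0.0005,"z": 0.06},
    {"x": -0.007,"y": 0.0005,"z": 0.09},
    {"x": -0.007,"y": 0.0005,"z": 0.115},
    {"x": -0.007,"y": 0.0005,"z": 0.135},
    {"x": -0.007,"y": 0.0005,"z": 0.145},
    {"x": -0.007,"y": 0.0005,"z": 0.145},
  ],
)

```text
time_s: 10.22
ee_pos: [0.4875, 0.1528, 0.1649]
eef_rot: [-0.457, 0.522, 0.597, 0.403]
wrist_force: [1.0, -0.2, 0.0]
width: 0.0601
grip_force: 0.0
```

```bash
python3 - <<'E'
from h import *
rel(pre(.002,75,.163))
E
```

```text
now [0.4875 0.1528 0.1649] j [ 0.01  0.78  0.23  2.   -1.26  1.57  1.26] w 0.0601 t 10.225
   [-0.002  0.    -0.001] [-0.002 -0.001  0.003]
```

Request:
inch_along(
  offsets=[
    {},
    {},
    {},
    {},
  ],
  jaw=0,
)

```text
time_s: 10.72
ee_pos: [0.4878, 0.1522, 0.1646]
eef_rot: [-0.457, 0.523, 0.596, 0.403]
wrist_force: [-0.3, -2.0, 1.1]
width: 0.0321
grip_force: 59.2
```

Request:
inch_along(
  offsets=[
    {"x": 0.01,"z": -0.0027},
    {"x": 0.024,"z": -0.0065},
    {"x": 0.039,"z": -0.0104},
    {"x": 0.058,"z": -0.0155},
  ],
)

```text
time_s: 11.22
ee_pos: [0.4872, 0.1528, 0.2259]
eef_rot: [-0.457, 0.522, 0.597, 0.402]
wrist_force: [0.1, 0.0, -2.1]
width: 0.0321
grip_force: 59.4
```

```bash
python3 - <<'E'
from h import *
rel(pre(.002,75,.165+.06),pre(.002,75,.165+.14))
E
```

```text
now [0.4872 0.1528 0.2259] j [-0.    0.66  0.24  2.01 -1.24  1.61  1.16] w 0.0321 t 11.225
   [-0.001  0.001 -0.002] [-0.002 -0.001  0.003]
   [ 0.076  0.001 -0.022] [-0.002 -0.001  0.003]
```

Request:
inch_along(
  offsets=[
    {"x": 0.02,"z": -0.005},
    {"x": 0.045,"z": -0.012},
    {"x": 0.07,"z": -0.019},
    {"x": 0.095,"z": -0.025},
    {"x": 0.1,"z": -0.027},
    {"x": 0.1,"z": -0.027},
  ],
)

```text
time_s: 11.98
ee_pos: [0.4869, 0.1523, 0.3284]
eef_rot: [-0.457, 0.522, 0.597, 0.402]
wrist_force: [0.2, 0.3, -1.4]
width: 0.0323
grip_force: 59.4
```

```bash
python3 - <<'E'
from h import *
rel((chest(-.015,.05,.30),Rtool(CY,np.radians(75))),(chest(-.015,.05,.20),Rtool(CY,np.radians(35))),(chest(-.015,.05,.20),Rtool(CY,np.radians(-13))))
im,P=cloud("scene"); cv2.imwrite("pics/s2.png",cv2.resize(im[60:260,180:380],None,fx=2.5,fy=2.5))
E
```

```text
now [0.4869 0.1523 0.3284] j [-0.02  0.48  0.26  1.99 -1.22  1.66  0.97] w 0.0323 t 11.975
   [-0.12   0.013 -0.339] [-0.016 -0.     0.007]
   [-0.217  0.012 -0.313] [-0.013 -0.699  0.012]
   [-0.217  0.012 -0.313] [-0.007 -1.536  0.018]
```

View pics/s2.png

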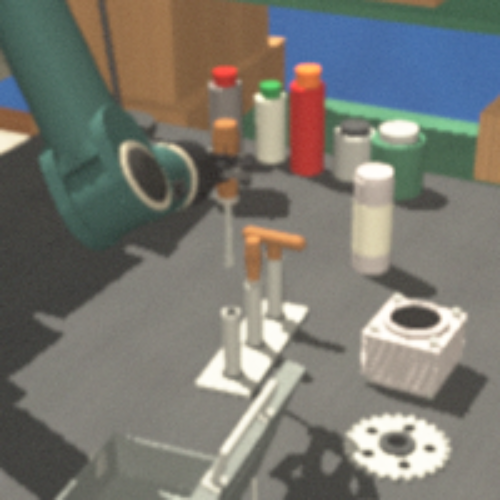

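Request:
inch_along(
  offsets=[
    {"x": -0.011,"y": 0.001,"z": -0.043,"ry": -0.12},
    {"x": -0.022,"y": 0.003,"z": -0.087,"ry": -0.28},
    {"x": -0.034,"y": 0.005,"z": -0.13,"ry": -0.45},
    {"x": -0.045,"y": 0.006,"z": -0.173,"ry": -0.62},
    {"x": -0.057,"y": 0.008,"z": -0.217,"ry": -0.79},
    {"x": -0.068,"y": 0.01,"z": -0.26,"ry": -0.96},
    {"x": -0.08,"y": 0.011,"z": -0.304,"ry": -1.13,"rz": 0.015},
    {"x": -0.091,"y": 0.013,"z": -0.347,"ry": -1.3,"rz": 0.015},
  ],
)

```text
time_s: 13.02
ee_pos: [0.5464, -0.2029, 0.329]
eef_rot: [-0.005, 0.664, 0.748, -0.001]
wrist_force: [-1.3, 0.4, -3.3]
width: 0.0317
grip_force: 59.8
```

```bash
python3 - <<'E'
from h import *
T=[(chest(-.015,.05,z),Rtool(CY,np.radians(-15))) for z in (.3,.1,.04)]
rel(*T)
o=get_obs();print(o["width"],o["grip_force"], (o["ee_pos"]-CC)@R.from_euler('z',CY).as_matrix())
E
```

```text
now [ 0.5464 -0.2029  0.329 ] j [-0.18  0.31  0.6   1.7  -0.18  1.2   0.59] w 0.0317 t 13.025
   [0.002 0.    0.029] [-0.008 -0.267  0.007]
   [0.001 0.002 0.229] [-0.008 -0.267  0.007]
   [0.    0.003 0.289] [-0.008 -0.267  0.007]
0.03172952080390129 59.81424272060394 [-0.01499679  0.0481809   0.32897405]
```

Complete the turn, lower partway, and measure the driver's actual pose in the hand.

Request:
inch_along(
  offsets=[
    {"y": 0.001,"z": 0.03,"ry": -0.13},
    {"y": 0.002,"z": 0.07,"ry": -0.267,"rz": 0.007},
    {"y": 0.002,"z": 0.11,"ry": -0.267,"rz": 0.007},
    {"y": 0.002,"z": 0.15,"ry": -0.267,"rz": 0.007},
    {"y": 0.002,"z": 0.18,"ry": -0.267,"rz": 0.007},
    {"y": 0.002,"z": 0.18,"ry": -0.267,"rz": 0.007},
  ],
)

```text
time_s: 13.78
ee_pos: [0.5446, -0.1991, 0.1466]
eef_rot: [0.091, 0.66, 0.74, -0.09]
wrist_force: [0.2, 0.0, -1.3]
width: 0.0321
grip_force: 59.9
```

```bash
python3 - <<'E'
from h import *
rel((chest(-.015,.05,.1),Rtool(CY,np.radians(-15))))
im,P=cloud("scene"); cv2.imwrite("pics/s3.png",cv2.resize(im[150:350,130:350],None,fx=3,fy=3))
x=(P-CC)@R.from_euler('z',CY).as_matrix()
hsv=cv2.cvtColor(im,cv2.COLOR_BGR2HSV)
k=(x[...,2]>.1)&(x[...,2]<.2)&(abs(x[...,0]+.015)<.04)&(abs(x[...,1])<.16)
for y in np.arange(-.14,.15,.02):
    s=x[k&(abs(x[...,1]-y)<.01)]
    if len(s)>3: print(y.round(2),len(s),np.percentile(s[:,2],[2,50,98]).round(3),np.median(s[:,0]).round(3))
E
```

```text
now [ 0.5446 -0.1991  0.1466] j [-0.29  0.49  0.58  1.96 -0.03  0.69  0.36] w 0.0321 t 13.775
   [0.01  0.002 0.046] [-0.014 -0.006  0.002]
-0.1 16 [0.142 0.146 0.15 ] -0.014
-0.08 21 [0.142 0.147 0.15 ] -0.013
-0.06 20 [0.143 0.147 0.151] -0.013
-0.04 19 [0.144 0.148 0.15 ] -0.012
-0.02 18 [0.144 0.147 0.15 ] -0.013
0.0 88 [0.134 0.151 0.16 ] -0.01
0.02 77 [0.14  0.157 0.164] -0.005
0.04 180 [0.141 0.16  0.191] -0.004
0.06 192 [0.151 0.181 0.199] -0.018
0.08 40 [0.158 0.188 0.199] -0.02
```

View pics/s3.png

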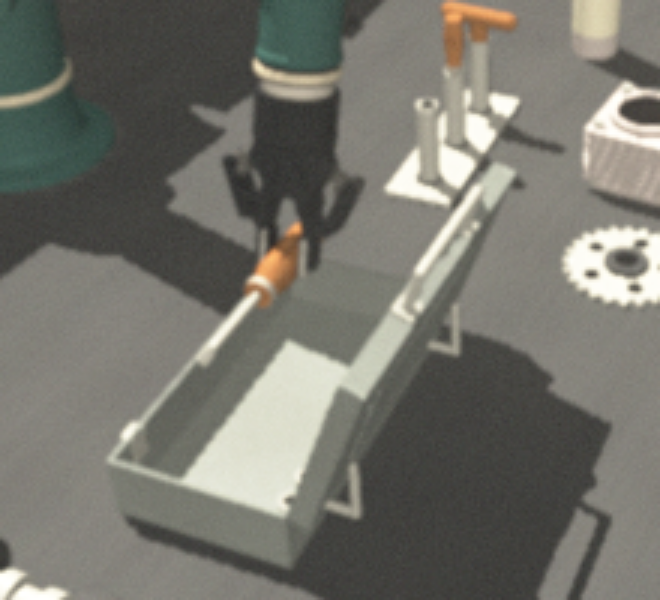

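```bash
python3 - <<'E'
from h import *
o=get_obs(); p=np.array(o["ee_pos"]); r=q2R(o["eef_rot"])
for z in (.05,.03,.023): rel((np.array([p[0],p[1],z]),r))
E
```

```text
now [ 0.5462 -0.1997  0.1485] j [-0.29  0.49  0.58  1.96 -0.03  0.69  0.36] w 0.032 t 13.825
   [0.025 0.001 0.095] [0. 0. 0.]
now [ 0.5462 -0.1997  0.1485] j [-0.29  0.49  0.58  1.96 -0.03  0.69  0.36] w 0.032 t 13.825
   [0.03  0.001 0.115] [0. 0. 0.]
now [ 0.5462 -0.1997  0.1485] j [-0.29  0.49  0.58  1.96 -0.03  0.69  0.36] w 0.032 t 13.825
   [0.032 0.001 0.121] [0. 0. 0.]
```

Request:
inch_along(
  offsets=[
    {"x": 0.008,"z": 0.03},
    {"x": 0.016,"z": 0.06},
    {"x": 0.021,"y": 0.001,"z": 0.08},
    {"x": 0.025,"y": 0.001,"z": 0.095},
    {"x": 0.027,"y": 0.001,"z": 0.104},
    {"x": 0.029,"y": 0.001,"z": 0.11},
    {"x": 0.03,"y": 0.001,"z": 0.114},
    {"x": 0.03,"y": 0.001,"z": 0.114},
  ],
)

```text
time_s: 14.82
ee_pos: [0.5478, -0.1998, 0.0321]
eef_rot: [0.094, 0.661, 0.74, -0.087]
wrist_force: [0.5, -0.2, -0.4]
width: 0.0316
grip_force: 59.9
```

Request:
inch_along(
  offsets=[
    {"x": 0.0007,"z": 0.0025},
    {"x": 0.0013,"z": 0.005},
    {"x": 0.0013,"z": 0.005},
  ],
)

```text
time_s: 15.2
ee_pos: [0.5475, -0.1997, 0.0266]
eef_rot: [0.094, 0.661, 0.74, -0.088]
wrist_force: [0.1, 0.1, -1.1]
width: 0.032
grip_force: 59.9
```

Request:
inch_along(
  offsets=[
    {"x": 0.0004,"z": 0.0015},
    {"x": 0.0007,"z": 0.0027},
    {"x": 0.0007,"z": 0.0027},
  ],
)

```text
time_s: 15.58
ee_pos: [0.5477, -0.1998, 0.0245]
eef_rot: [0.094, 0.661, 0.74, -0.087]
wrist_force: [-1.6, 1.8, 4.4]
width: 0.032
grip_force: 60.8
```

Request:
inch_along(
  offsets=[
    {},
    {},
    {},
  ],
  jaw=0.056,
)

```text
time_s: 15.95
ee_pos: [0.5477, -0.1999, 0.0239]
eef_rot: [0.094, 0.661, 0.74, -0.087]
wrist_force: [-0.2, 0.5, 0.9]
width: 0.0556
grip_force: 0.0
```

Request:
inch_along(
  offsets=[
    {"x": -0.003,"z": -0.012},
    {"x": -0.008,"z": -0.03},
    {"x": -0.018,"z": -0.07},
    {"x": -0.03,"z": -0.115},
    {"x": -0.043,"z": -0.165},
    {"x": -0.055,"y": -0.03,"z": -0.21},
    {"x": -0.06,"y": -0.05,"z": -0.23},
    {"x": -0.06,"y": -0.05,"z": -0.23},
  ],
)

```text
time_s: 16.95
ee_pos: [0.499, -0.2054, 0.2646]
eef_rot: [0.095, 0.661, 0.739, -0.085]
wrist_force: [0.0, -0.9, -0.2]
width: 0.0561
grip_force: 0.0
```

```bash
python3 - <<'E'
from h import *
im,P=cloud("top"); a=im[170:290,290:430]
im2,P2=cloud("scene"); b=im2[150:350,130:350]
c=np.zeros((500,800,3),np.uint8); a=cv2.resize(a,(400,343)); b=cv2.resize(b,(400,364)); c[:343,:400]=a; c[:364,400:]=b; cv2.imwrite("pics/f.png",c)
x=(P-CC)@R.from_euler('z',CY).as_matrix()
hsv=cv2.cvtColor(im,cv2.COLOR_BGR2HSV)
k=(abs(x[...,0]+.01)<.05)&(abs(x[...,1])<.15)&(x[...,2]>.012)&(x[...,2]<.06)
for y in np.arange(-.14,.15,.02):
    s=x[k&(abs(x[...,1]-y)<.01)]
    if len(s)>1: print(y.round(2),len(s),np.percentile(s[:,2],[50,98]).round(3),np.median(s[:,0]).round(3))
E
```

```text
-0.14 2 [0.012 0.012] -0.006
-0.1 11 [0.021 0.027] -0.016
-0.08 19 [0.023 0.03 ] -0.014
-0.06 15 [0.025 0.029] -0.014
-0.04 11 [0.024 0.026] -0.014
```

View pics/f.png

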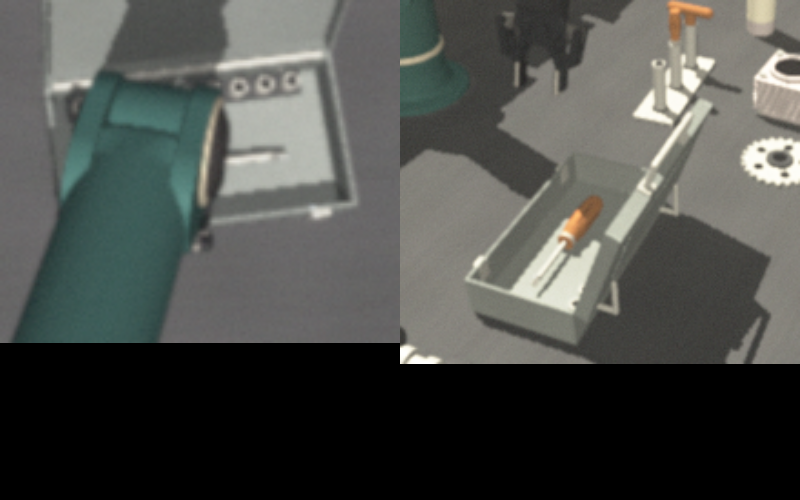

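The driver lies flat inside the tray, with its tip near chest y = -0.11 and its shaft about 23 mm high. The lid is open on its stop, the other two tools are still in the rack, and the gripper is clear.

Request:
inch_along(
  offsets=[
    {},
    {},
  ],
)

```text
time_s: 17.3
ee_pos: [0.4992, -0.2046, 0.2611]
eef_rot: [0.093, 0.66, 0.74, -0.088]
wrist_force: [0.2, 0.9, -0.1]
width: 0.0559
grip_force: 0.0
```

```bash
python3 -c "
from station import arm, eyes, get_obs
print(arm.hand_in())"
```

```text
the job is handed in; nothing more can be done
None
```

I handed the job in at about 17 s of the 67 s allowed, and `hand_in()` returned no verdict: in the last pictures the lid is open on its stop, the large screwdriver lies flat in the chest, and the rack and its other two tools are standing.

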